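# Pack the check plates into the unlatched cases

### The job

Two of the three lidded cases have been left with the catch not snapped, though all three lids look shut: a light tug on a lid's grip tells (a latched lid does not give, and once snapped a lid stays shut for good). For each check plate in the deep stock bin, open one of the unlatched cases right up, tilt the plate out from under the bin's lip by lifting its edge with the grip block first, and lay it flat in that case, one plate to a case. Leave every plate packed and all three lids snapped fully shut, and leave the beaker, the pen and the tape roll where they stand.

Things in the scene. Friction and masses are not known exactly. Their poses are not given: they have to be found in the camera images.
- bin: Twin sheet-aluminium stock bin, fixed, 80 (x) x 172 (y) x 58 mm high; origin: centre of underside. Two open cells centred in line at y = -42 and +42 mm, each 72 (x) x 80 (y) mm inside; floor and walls 4 mm. Over each cell's +y end a 3 mm lip, flush with the rim, covers 18 mm, so its mouth is 62 mm long in y and a plate cannot rise level. At most one plate a cell.
- plate_0: Steel plate 62 (x) x 70 (y) x 5 mm, about 120 g, flat in the bin's -y cell, +y end under the lip; may be absent (None). Origin: centre of underside. Black grip block on it, 12 (x) x 20 (y) mm, centred at y = -12 mm, top 39 mm above the underside: pinch along plate x. Lift the -y edge till it leans 40 to 45 degrees, draw it to -y from under the lip, lift out.
- plate_1: Steel plate 62 (x) x 70 (y) x 5 mm, about 120 g, flat in the bin's +y cell, +y end under the lip; may be absent (None). Origin: centre of underside. Black grip block on it, 12 (x) x 20 (y) mm, centred at y = -12 mm, top 39 mm above the underside: pinch along plate x. Lift the -y edge till it leans 40 to 45 degrees, draw it to -y from under the lip, lift out.
- case_0: Grey case, fixed, empty, 92 (x) x 84 (y) x 50 mm high without lid; origin: centre of underside; front (black catch housing 16 mm proud) at -x. Inside 82 (x) x 72 (y) mm, floor 4 mm: a plate goes in with its 70 mm along case x, grip block best towards the front, away from the open lid. Two of the three cases start unlatched; which ones varies from start to start.
- case_0_lid (a joint): Lid angle, rad; hinge along case y, 46 mm to +x of its origin, 50 mm up; 0 = down, opens upward to 1.9 (leaning back). Stiff hinge: stays where left (1 to 2 N at the grip moves it). Latched: within 0.015 of 0, gives under 1 mm to a tug, cannot be reopened. Unlatched: rests at about 0.06 on its catch; press the grip or lid front down with 8 to 20 N to snap it; else it springs up.
- case_0_grip (a point): Centre of the lid's grip, moving with the lid: black barrel, 12 mm diameter, 24 mm long, along case y on a narrow neck; 76 mm from the hinge axis towards the front, 29 mm above the lid's underside (lid 5 mm thick). Pinch it from above over its flat ends (24 mm, along case y): the lid can then turn about the pinch.
- case_1: Grey case, fixed, empty, 92 (x) x 84 (y) x 50 mm high without lid; origin: centre of underside; front (black catch housing 16 mm proud) at -x. Inside 82 (x) x 72 (y) mm, floor 4 mm: a plate goes in with its 70 mm along case x, grip block best towards the front, away from the open lid. Two of the three cases start unlatched; which ones varies from start to start.
- case_1_lid (a joint): Lid angle, rad; hinge along case y, 46 mm to +x of its origin, 50 mm up; 0 = down, opens upward to 1.9 (leaning back). Stiff hinge: stays where left (1 to 2 N at the grip moves it). Latched: within 0.015 of 0, gives under 1 mm to a tug, cannot be reopened. Unlatched: rests at about 0.06 on its catch; press the grip or lid front down with 8 to 20 N to snap it; else it springs up.
- case_1_grip (a point): Centre of the lid's grip, moving with the lid: black barrel, 12 mm diameter, 24 mm long, along case y on a narrow neck; 76 mm from the hinge axis towards the front, 29 mm above the lid's underside (lid 5 mm thick). Pinch it from above over its flat ends (24 mm, along case y): the lid can then turn about the pinch.
- case_2: Grey case, fixed, empty, 92 (x) x 84 (y) x 50 mm high without lid; origin: centre of underside; front (black catch housing 16 mm proud) at -x. Inside 82 (x) x 72 (y) mm, floor 4 mm: a plate goes in with its 70 mm along case x, grip block best towards the front, away from the open lid. Two of the three cases start unlatched; which ones varies from start to start.
- case_2_lid (a joint): Lid angle, rad; hinge along case y, 46 mm to +x of its origin, 50 mm up; 0 = down, opens upward to 1.9 (leaning back). Stiff hinge: stays where left (1 to 2 N at the grip moves it). Latched: within 0.015 of 0, gives under 1 mm to a tug, cannot be reopened. Unlatched: rests at about 0.06 on its catch; press the grip or lid front down with 8 to 20 N to snap it; else it springs up.
- case_2_grip (a point): Centre of the lid's grip, moving with the lid: black barrel, 12 mm diameter, 24 mm long, along case y on a narrow neck; 76 mm from the hinge axis towards the front, 29 mm above the lid's underside (lid 5 mm thick). Pinch it from above over its flat ends (24 mm, along case y): the lid can then turn about the pinch.
- beaker_5: Bystander: small clear beaker, 64 x 57 x 61 mm, standing between bin and cases; origin at the centre of its underside. Leave where it is.
- pen_black: Bystander: black pen, 141 mm long, 12 mm thick, lying behind the cases; origin at its middle underside. Leave where it is.
- tape_roll_2: Bystander: roll of brown tape, 96 mm across, 48 mm high, lying flat behind the cases; origin at the centre of its underside. Leave where it is.
There are look-alikes about, which are no part of the job. What is shaped like the case_2 but yellow is not meant.

How it is judged:
By the outcome, as a careful person would: the job done as asked, in the order asked, and still so for the second after the job is handed in, with the robot touching nothing.
Of plate_0, plate_1 only 1 to 2 are there at a start; the rules pass over those that are not, and their reading is None.
At some moment in a run one of plate_0, plate_1 may be knocked a few centimetres aside while the robot is not near it.
It also fails if it takes over 210 s, if anything falls off the work surface, if the arm or the gripper's body presses on something with over 40 N, if the wrist force passes 120 N, or if a joint passes its speed limit or range.

### The arm

A 6-joint arm with a two-finger parallel gripper is mounted at the origin on a cart in front of the work surface, level with it; the furniture and walls round the work are solid. World frame = base frame: x ahead of the robot, y to its left, z up, the work surface at z = 0. Lengths are in m, angles in rad, forces in N, time in s.
With the tool pointing down it reaches from about 0.35 to 0.85 m from the base axis. Payload 8.1 kg.
Tool frame: the origin (TCP) lies at the very end of the fingers, on their centre line; the grasp point (between the pads) lies 19 mm behind it; z points along the fingers, y is the line along which they close (so a half turn about z gives the same grasp; the last joint's range is limited). The gripper opens to 93 mm and grips with 3 to 60 N. Pads are 15 mm wide; open, the fingers measure 128 mm over their backs; the gripper's body (75 mm by 188 mm) begins 65 mm behind the grasp point.
Start: joints at [-1.25, 0.13, 1.488, -0, 1.523, -0.085], TCP at [0.237, -0.551, 0.219] pointing down, gripper open.
Joint ranges: [-2.96, 2.96], [-0.89, 2.26], [0.02, 2.5], [-1.34, 4.48], [0, 2.73], [-2.66, 2.66]. Speed limits (rad/s): [2.39, 2.39, 2.79, 3.14, 3.14, 3.14].

### API

Orientations are given as a rotation vector (axis times angle).
In Python, from plant import read_state, eyes, workorder gives the robot as it stands. The module is installed in compiled form; this text tells all that it offers.
- The arm moves only by the tool play_rows, never from a script. Its argument "targets" is one flat list of numbers, 4 for each row, row after row: the shift along the tool's x, y, z in cm, then the turn about the tool's z in degrees. In form: [dx, dy, dz, roll, dx, dy, dz, roll, ...]. A call has 1 to 8 rows; each row is the pose to reach, as a shift and turn from the pose commanded when the call began, along the tool's axes at that moment; what a row does not reach only later rows make up. A row lasts 1/12 s, in which the tool goes at most 41.7 mm and 7.16 degrees, less where a joint would pass 70% of its speed; a pose out of reach is approached as far as the arm can. A call with a gripper value outside its range is refused whole. "grip" is the finger opening in cm, from 0 to 9.3, set as the call begins (left out, the last holds). The fingers move at their own pace and stop on an object; "grip_force" is the grip in N (left out, the last holds). Time passes only in rows, so rows that repeat a pose let the fingers close. It gives the time, the measured TCP pose, the force, the opening and the grip force at its end, in the units of the state.
- read_state(): the state, without advancing time (a new reading comes with each control period).
- eyes.read_camera(name): name is "side" or "top"; returns a dict with "image" (384x512x3 uint8, red, green, blue), "vfov" (degrees; the focal length in pixels is half the picture's height over the tangent of half this angle, whatever the lens; pixels are square), "cx", "cy" (the principal point, pixels), "cam_to_world" (4x4, takes a point from camera to world coordinates). Camera axes: x right, y up, looking along -z (the intrinsics and any distortion apply to the point x, -y, -z); pixel columns grow to the right and rows downward; lengths in m; the calibration is good to about 2 mm. A picture is of the moment at which its call begins. There is no depth.
- workorder.close_job(): hands the job in; it is judged then, once.
The state is a dict: "t": time; "q": joint angles; "dq": joint speeds; "joint_torque": joint torques, N m; "tool_pos": TCP position; "orientation": TCP orientation; "force": force on the tool from outside, world axes, zero at the start; "wrist_torque": the same for the moment, N m; "opening": finger opening in m; "gripper_force": force on a finger pad.
Only numpy, scipy, OpenCV 4.12 (cv2) and the standard library are available. Lean on these libraries where they do the work, as an engineer would, in place of code of your own. Each camera call takes 0.05 s, during which the arm holds its last target. There are 200 camera calls.

## Working session

There is one attempt and no reset: what is moved stays moved. The work goes in short steps, Python scripts to look and compute and a tool call to move; the robot and the scene stay as the last step left them, time stands still between calls to the robot, and variables do not carry over. Pictures are saved under pics/ and viewed, at most 17 in all, crops included, and the job is handed in when it is done.

Besides the shell and the picture viewer there is one more tool, called after "Emit:" in YAML: its name, and indented under it one key for each argument. play_rows: Moves the arm, as the interface text tells. Its arguments: {"type":"object","properties":{"targets":{"type":"array"},"grip":{"type":"number"},"grip_force":{"type":"number"}},"required":["targets"]}

```bash
mkdir -p pics; cat > h.py <<'E'
import numpy as np, cv2
from plant import read_state, eyes, workorder
from scipy.spatial.transform import Rotation as R
def cam(n):
    c=eyes.read_camera(n); return c
def K(c):
    f=c['image'].shape[0]/2/np.tan(np.radians(c['vfov'])/2); return f
def ray(c,u,v):
    M=np.array(c['cam_to_world']); f=K(c)
    d=M[:3,:3]@np.array([(u-c['cx'])/f,-(v-c['cy'])/f,-1]); return M[:3,3],d
def onz(c,u,v,z):
    o,d=ray(c,u,v); return o+d*(z-o[2])/d[2]
def proj(c,p):
    M=np.array(c['cam_to_world']); f=K(c)
    q=M[:3,:3].T@(np.array(p)-M[:3,3]); return np.array([c['cx']+f*q[0]/-q[2],c['cy']-f*q[1]/-q[2]])
def save(c,fn,box=None,s=1):
    im=c['image'][:,:,::-1]
    if box: im=im[box[1]:box[3],box[0]:box[2]]
    cv2.imwrite('pics/'+fn,cv2.resize(im,None,fx=s,fy=s,interpolation=cv2.INTER_CUBIC))
def st():
    s=read_state(); print(round(s['t'],2),np.round(s['tool_pos'],4),np.round(R.from_rotvec(s['orientation']).as_matrix().ravel(),2),'F',np.round(s['force'],1),'op',round(s['opening'],4)); return s
E
python3 - <<'E'
from h import *
s=st(); print(list(s.keys()))
for n in('top','side'):
    c=cam(n); save(c,n+'0.png',s=1.5); print(n,c['vfov'],c['cx'],c['cy'],np.round(c['cam_to_world'],3).tolist(),[k for k in c])
E
```

```text
0.0 [ 0.2367 -0.5507  0.2176] [ 0.92  0.39 -0.    0.39 -0.92  0.    0.   -0.   -1.  ] F [-0.5  0.2  0.4] op 0.0929
['t', 'q', 'dq', 'joint_torque', 'tool_pos', 'orientation', 'force', 'wrist_torque', 'gripper_force', 'opening']
top 51.03450326548906 255.96266581662962 190.2427727695316 [[0.018, 0.999, -0.042, 0.544], [-1.0, 0.018, 0.001, 0.051], [0.002, 0.042, 0.999, 1.332], [0.0, 0.0, 0.0, 1.0]] ['image', 'vfov', 'cx', 'cy', 'cam_to_world']
side 49.30657587282196 255.9494242685357 191.12526306537495 [[0.975, 0.184, -0.122, 0.456], [-0.22, 0.786, -0.578, -0.736], [-0.011, 0.59, 0.807, 1.149], [0.0, 0.0, 0.0, 1.0]] ['image', 'vfov', 'cx', 'cy', 'cam_to_world']
```

View pics/top0.png

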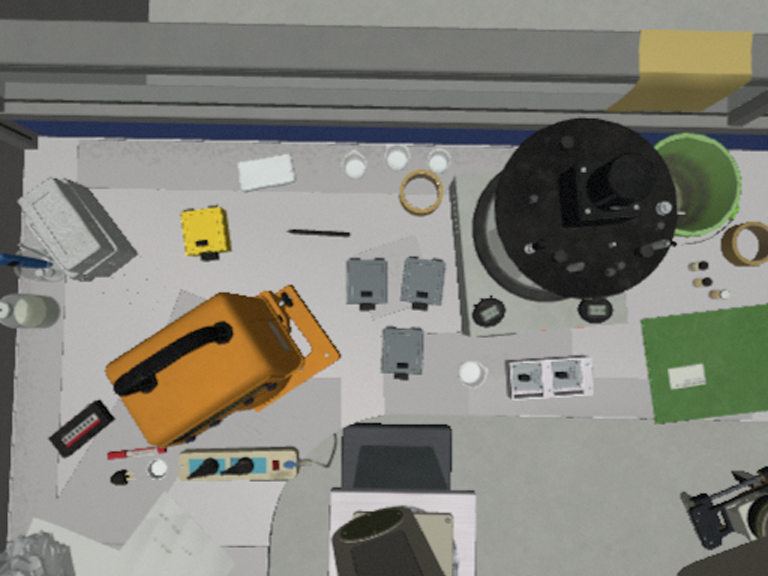

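View pics/side0.png

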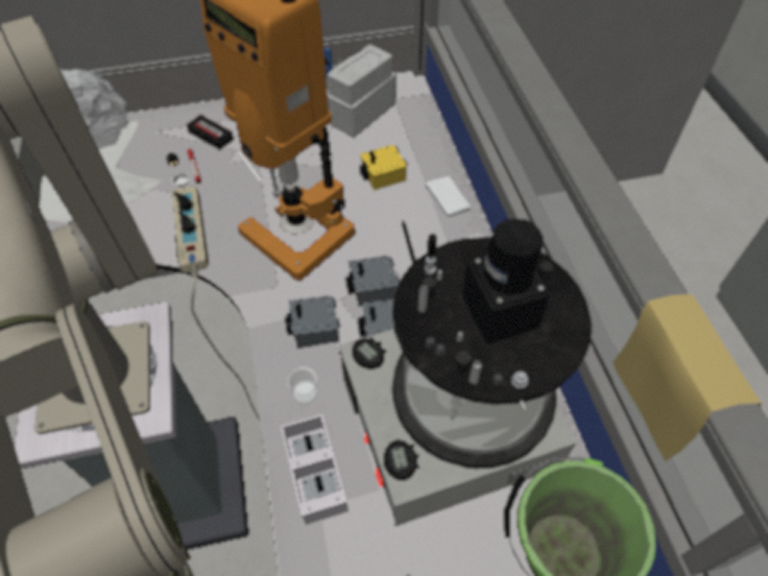

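Top view: cases at about (367,283), (423,280) and (403,350), bin at (549,377) with both plates, beaker at (472,373) (1.5x pixels). The yellow look-alike is at (205,232). Crops next.

```bash
python3 - <<'E'
from h import *
c=cam('top'); np.save('top0.npy',c,allow_pickle=True)
save(c,'t1.png',(222,160,402,275),4.4)
c=cam('side'); save(c,'s1.png',(180,165,280,355),3.1)
np.save('side0.npy',c,allow_pickle=True)
E
```

```text
(no output)
```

View pics/t1.png

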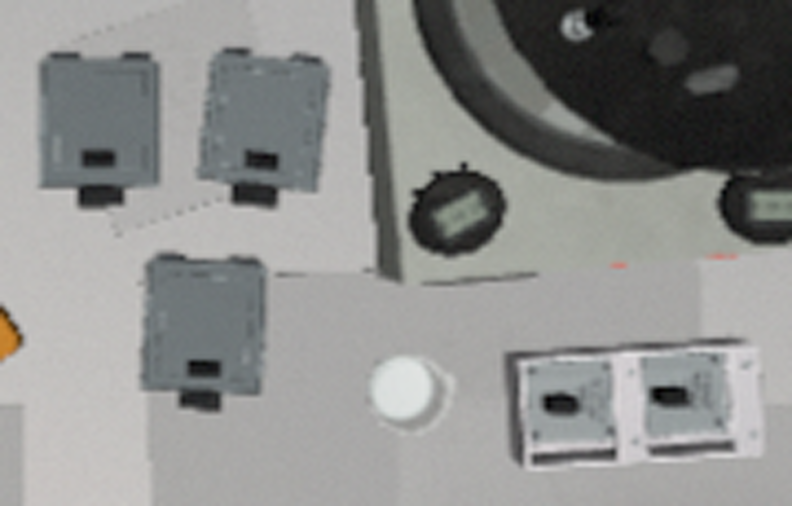

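View pics/s1.png

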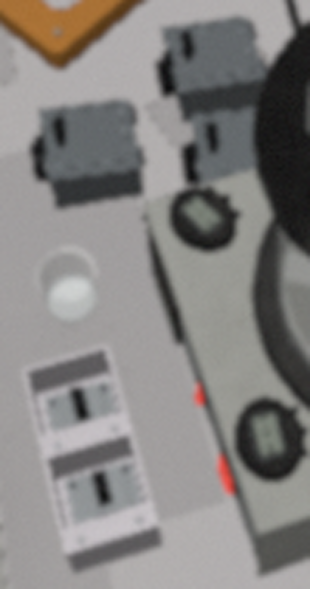

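Both cells hold a plate. The wide white lip bands lie on the right of each cell (world -y), so the bin is turned about 180°. Grips in the top crop are near (98,158), (262,159) and (204,368), blocks near (560,404) and (672,395). Measuring now.

```bash
cat > meas.py <<'E'
from h import *
c=np.load('top0.npy',allow_pickle=True).item(); s=np.load('side0.npy',allow_pickle=True).item()
im=c['image']; 
def box(u0,v0,u1,v1): return [int(222+u0/4.4),int(160+v0/4.4),int(222+u1/4.4),int(160+v1/4.4)]
def dark(c,b,th=60):
    g=c['image'][b[1]:b[3],b[0]:b[2]].max(2).astype(float)
    w=np.clip(th-g,0,None); v,u=np.mgrid[b[1]:b[3],b[0]:b[2]]
    return (u*w).sum()/w.sum(),(v*w).sum()/w.sum(),w.sum()
for n,(gx,gy),sg in(('A',(98,158),(184,43)),('B',(262,159),(211,130)),('C',(204,368),(60,130))):
    b=box(gx-28,gy-16,gx+28,gy+16); u,v,_=dark(c,b)
    P=onz(c,u,v,0.085)
    us,vs=180+sg[0]/3.1,165+sg[1]/3.1
    us,vs,_=dark(s,[int(us-5),int(vs-7),int(us+5),int(vs+7)])
    o1,d1=ray(c,u,v);o2,d2=ray(s,us,vs)
    t=np.linalg.lstsq(np.stack([d1,-d2],1),o2-o1,rcond=None)[0]
    # lid mask
    hsv=im.astype(int); m=((hsv[...,2]-hsv[...,0]>6)&(hsv.max(2)<150)&(hsv.max(2)>70)).astype(np.uint8)
    mm=np.zeros_like(m); bb=box(gx-72,gy-118,gx+78,gy+40); mm[bb[1]:bb[3],bb[0]:bb[2]]=m[bb[1]:bb[3],bb[0]:bb[2]]
    cs,_=cv2.findContours(mm,cv2.RETR_EXTERNAL,cv2.CHAIN_APPROX_NONE); k=max(cs,key=cv2.contourArea)
    r=cv2.minAreaRect(k); pts=np.array([onz(c,*p,0.056)[:2] for p in cv2.boxPoints(r)])
    e=pts-np.roll(pts,-1,0); print(n,'grip@.085',P.round(4),'tri',(o1+t[0]*d1).round(4),(o2+t[1]*d2).round(4),'ctr',pts.mean(0).round(4),'len',np.linalg.norm(e,axis=1).round(4),'ang',(np.degrees(np.arctan2(e[:,1],e[:,0]))).round(1))
for n,(gx,gy) in(('p0',(560,404)),('p1',(672,395))):
    u,v,_=dark(c,box(gx-28,gy-18,gx+28,gy+18)); print(n,u,v,onz(c,u,v,.043).round(4))
for n,(gx,gy) in dict(fl=(520,467),bl=(517,355),fr=(765,452),br=(755,343),beak=(405,390)).items():
    print(n,onz(c,222+gx/4.4,160+gy/4.4,.058).round(4))
E
python3 meas.py
```

```text
A grip@.085 [0.5793 0.0865 0.085 ] tri [0.5794 0.0867 0.0786] [0.5763 0.087  0.0785] ctr [0.6087 0.0877] len [0.0922 0.0827 0.0922 0.0824] ang [-178.8   91.     1.   -89. ]
B grip@.085 [ 0.5802 -0.0294  0.085 ] tri [ 0.5802 -0.0294  0.085 ] [ 0.5789 -0.0292  0.0849] ctr [ 0.6098 -0.0318] len [0.0942 0.0846 0.0941 0.0844] ang [174.6  84.7  -5.5 -95.3]
C grip@.085 [0.4342 0.0103 0.085 ] tri [0.4339 0.0102 0.0813] [0.4327 0.0103 0.0814] ctr [0.463  0.0091] len [0.0823 0.0945 0.0821 0.0945] ang [  91.     0.9  -89.  -179. ]
p0 348.5637254901961 250.94771241830065 [ 0.4096 -0.2491  0.043 ]
p1 373.43741765480894 249.1646903820817 [ 0.4167 -0.3284  0.043 ]
fl [ 0.3632 -0.2196  0.058 ]
bl [ 0.4429 -0.2168  0.058 ]
fr [ 0.377  -0.3948  0.058 ]
br [ 0.4545 -0.3874  0.058 ]
beak [ 0.4165 -0.1368  0.058 ]
```

```bash
cat >> h.py <<'E'
def plan(wps,start=None):
    """wps: list of (x,y,z,yaw deg) reached one call each; prints tool-frame moves"""
    if start is None:
        s=read_state(); m=R.from_rotvec(s['orientation']).as_matrix(); p=np.array(s['tool_pos']); yaw=np.degrees(np.arctan2(m[1,0],m[0,0]))
    else: p,yaw=np.array(start[:3]),start[3]
    print('at',p.round(4),round(yaw,1))
    for w in wps:
        a=np.radians(yaw); d=np.array(w[:3])-p
        x=[np.cos(a),np.sin(a)]; y=[np.sin(a),-np.cos(a)]
        r=(w[3]-yaw+180)%360-180
        print(w,'-> cm',np.round([d[:2]@x*100,d[:2]@y*100,-d[2]*100],2),'roll',round(-r,1),'(world',round(r,1),') rows>=',int(np.ceil(max(np.linalg.norm(d)/.0417,abs(r)/7.16))))
        p=np.array(w[:3]);yaw=w[3]
E
python3 - <<'E'
from h import *
plan([(.38,-.35,.25,80),(.45,-.12,.25,135),(.5802,-.0294,.2,175),(.5802,-.0294,.115,175)])
E
```

```text
at [ 0.2368 -0.5509  0.218 ] 23.3
(0.38, -0.35, 0.25, 80) -> cm [ 21.09 -12.81  -3.2 ] roll -56.7 (world 56.7 ) rows>= 8
(0.45, -0.12, 0.25, 135) -> cm [23.87  2.9  -0.  ] roll -55 (world 55 ) rows>= 8
(0.5802, -0.0294, 0.2, 175) -> cm [-2.8  15.61  5.  ] roll -40 (world 40 ) rows>= 6
(0.5802, -0.0294, 0.115, 175) -> cm [0.  0.  8.5] roll 0 (world 0 ) rows>= 3
```

Emit:
play_rows:
  targets: [21.1,-12.8,-3.2,-56.7,21.1,-12.8,-3.2,-56.7,21.1,-12.8,-3.2,-56.7,21.1,-12.8,-3.2,-56.7,21.1,-12.8,-3.2,-56.7,21.1,-12.8,-3.2,-56.7,21.1,-12.8,-3.2,-56.7,21.1,-12.8,-3.2,-56.7]
  grip: 6
  grip_force: 20

```text
t: 0.87
tool_pos: [0.3819, -0.3483, 0.2512]
orientation: [2.396, 2.031, 0.0]
force: [-0.1, 0.6, -0.2]
opening: 0.0601
gripper_force: 0.0
```

Emit:
play_rows:
  targets: [23.9,2.9,0,-55,23.9,2.9,0,-55,23.9,2.9,0,-55,23.9,2.9,0,-55,23.9,2.9,0,-55,23.9,2.9,0,-55,23.9,2.9,0,-55,23.9,2.9,0,-55]

```text
t: 1.53
tool_pos: [0.4509, -0.1179, 0.2506]
orientation: [1.188, 2.908, 0.0]
force: [0.2, -1.0, 0.1]
opening: 0.0599
gripper_force: 0.0
```

```bash
python3 - <<'E'
from h import *
st();plan([(.5802,-.0294,.2,175),(.5802,-.0294,.115,175)])
E
```

```text
1.53 [ 0.4509 -0.1179  0.2506] [-0.71  0.7   0.    0.7   0.71  0.    0.    0.   -1.  ] F [ 0.2 -1.   0.1] op 0.0599
at [ 0.4509 -0.1179  0.2506] 135.6
(0.5802, -0.0294, 0.2, 175) -> cm [-3.04 15.37  5.06] roll -39.4 (world 39.4 ) rows>= 6
(0.5802, -0.0294, 0.115, 175) -> cm [0.  0.  8.5] roll 0 (world 0 ) rows>= 3
```

Emit:
play_rows:
  targets: [-3,15.4,5,-39.4,-3,15.4,5,-39.4,-3,15.4,5,-39.4,-3,15.4,5,-39.4,-3,15.4,5,-39.4,-3,15.4,5,-39.4,-3,15.4,5,-39.4]

```text
t: 2.12
tool_pos: [0.5805, -0.0318, 0.1991]
orientation: [-0.148, -3.136, -0.0]
force: [-0.0, -0.8, 0.7]
opening: 0.0601
gripper_force: 0.0
```

Emit:
play_rows:
  targets: [0,0,4,0,0,0,8,0,0,0,8.5,0,0,0,8.5,0]

```text
t: 2.45
tool_pos: [0.5777, -0.0324, 0.1128]
orientation: [-0.158, -3.131, -0.001]
force: [0.3, -0.1, 0.1]
opening: 0.0597
gripper_force: 0.0
```

```bash
python3 - <<'E'
from h import *
st();plan([(.5802,-.0294,.064,175)])
c=cam('top'); save(c,'t2.png',(222,150,332,240),5); c=cam('side'); save(c,'s2.png',(180,155,280,240),5)
im=np.hstack([cv2.resize(cv2.imread('pics/'+f),(400,330)) for f in('t2.png','s2.png')]); cv2.imwrite('pics/c2.png',im)
E
```

```text
2.45 [ 0.5777 -0.0324  0.1128] [-0.99  0.1  -0.01  0.1   0.99  0.    0.01  0.   -1.  ] F [ 0.3 -0.1  0.1] op 0.0597
at [ 0.5777 -0.0324  0.1128] 174.2
(0.5802, -0.0294, 0.064, 175) -> cm [-0.21  0.32  4.88] roll -0.8 (world 0.8 ) rows>= 2
```

View pics/c2.png

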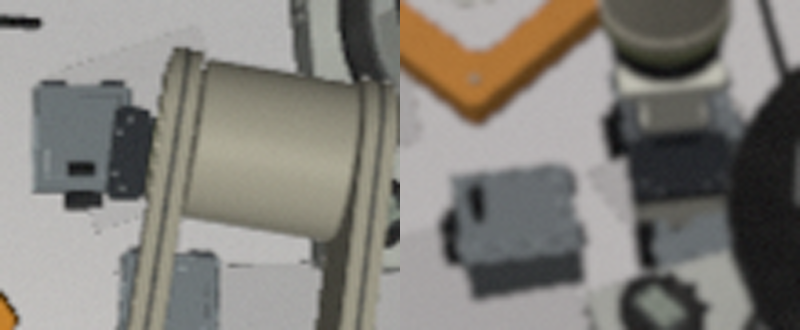

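The tool is over case B's grip with the wrist hiding it from both cameras. Nothing looks off, so I descend, pinch and tug.

Emit:
play_rows:
  targets: [-0.2,0.3,2,-0.8,-0.2,0.3,4,-0.8,-0.2,0.3,4.7,-0.8,-0.2,0.3,4.7,-0.8]

```text
t: 2.88
tool_pos: [0.5829, -0.0298, 0.0691]
orientation: [-0.134, -3.138, -0.0]
force: [0.6, -0.3, -0.2]
opening: 0.0602
gripper_force: 0.0
```

Emit:
play_rows:
  targets: [0,0,0,0,0,0,0,0,0,0,0,0,0,0,0,0,0,0,0,0,0,0,0,0,0,0,0,0,0,0,0,0]
  grip: 1.5

```text
t: 3.55
tool_pos: [0.5831, -0.0291, 0.0688]
orientation: [0.133, 3.138, 0.001]
force: [1.5, 4.1, 0.9]
opening: 0.0238
gripper_force: 20.0
```

Emit:
play_rows:
  targets: [0,0,-0.1,0,0,0,-0.2,0,0,0,-0.3,0,0,0,-0.4,0,0,0,-0.4,0]

```text
t: 3.97
tool_pos: [0.5832, -0.0291, 0.0702]
orientation: [0.133, 3.138, 0.002]
force: [14.8, 4.0, -21.5]
opening: 0.0238
gripper_force: 20.0
```

```bash
python3 - <<'E'
from h import *
st()
E
```

```text
3.97 [ 0.5832 -0.0291  0.0702] [-1.    0.08  0.    0.08  1.    0.   -0.    0.   -1.  ] F [ 14.8   4.  -21.5] op 0.0238
```

B is latched: the tug met 21 N with 1.4 mm of travel, mostly arm compliance. So A and C should be the unlatched ones. On to A.

Emit:
play_rows:
  targets: [0,0,0.4,0,0,0,0.4,0,0,0,0.4,0,0,0,0.4,0]
  grip: 6

```text
t: 4.3
tool_pos: [0.583, -0.0301, 0.069]
orientation: [0.133, 3.139, -0.001]
force: [-0.4, -0.3, -0.1]
opening: 0.0458
gripper_force: 0.0
```

Emit:
play_rows:
  targets: [0,0,-3,0,0,0,-6,0,0,0,-6,0]

```text
t: 4.55
tool_pos: [0.5868, -0.0305, 0.136]
orientation: [0.133, 3.129, -0.002]
force: [0.9, -0.6, 0.9]
opening: 0.0596
gripper_force: 0.0
```

```bash
python3 - <<'E'
from h import *
st();plan([(.580,.0868,.12,181),(.58,.0868,.0665,181)])
E
```

```text
4.55 [ 0.5868 -0.0305  0.136 ] [-1.    0.08  0.01  0.08  1.   -0.   -0.01 -0.   -1.  ] F [ 0.9 -0.6  0.9] op 0.0596
at [ 0.5868 -0.0305  0.136 ] 175.1
(0.58, 0.0868, 0.12, 181) -> cm [ 1.67 11.63  1.6 ] roll -5.9 (world 5.9 ) rows>= 3
(0.58, 0.0868, 0.0665, 181) -> cm [0.   0.   5.35] roll 0 (world 0 ) rows>= 2
```

Emit:
play_rows:
  targets: [0.4,3.9,0.5,-5.9,0.9,7.8,0.9,-5.9,1.3,11.6,0.9,-5.9,1.3,11.6,0.9,-5.9,1.3,11.6,0.9,-5.9]

```text
t: 4.97
tool_pos: [0.5798, 0.0887, 0.1201]
orientation: [-0.034, 3.141, -0.0]
force: [0.0, -0.2, 0.2]
opening: 0.0598
gripper_force: 0.0
```

Emit:
play_rows:
  targets: [0,0,2,0,0,0,4,0,0,0,5.3,0,0,0,5.3,0,0,0,5.3,0]

```text
t: 5.38
tool_pos: [0.5792, 0.0859, 0.066]
orientation: [0.027, -3.14, 0.001]
force: [0.2, -0.4, 0.1]
opening: 0.0603
gripper_force: 0.0
```

Emit:
play_rows:
  targets: [0,0,0,0,0,0,0,0,0,0,0,0,0,0,0,0,0,0,0,0,0,0,0,0,0,0,0,0,0,0,0,0]
  grip: 1.5
  grip_force: 15

```text
t: 6.05
tool_pos: [0.5799, 0.0868, 0.0667]
orientation: [-0.029, 3.141, -0.0]
force: [-0.1, -0.6, 1.0]
opening: 0.0239
gripper_force: 15.0
```

Emit:
play_rows:
  targets: [0,0,-0.1,0,0,0,-0.2,0,-0.1,0,-0.3,0,-0.2,0,-0.4,0,-0.2,0,-0.4,0]

```text
t: 6.47
tool_pos: [0.5815, 0.0869, 0.0704]
orientation: [0.029, -3.141, 0.0]
force: [0.8, -2.1, -2.3]
opening: 0.0236
gripper_force: 15.0
```

A gives freely, so it is unlatched. Opening it along the arc.

Emit:
play_rows:
  targets: [-0.98,0,-1.48,0,-1.7,0,-2.25,0,-2.55,0,-2.91,0,-3.45,0,-3.45,0,-4.43,0,-3.89,0,-5.45,0,-4.2,0,-6.5,0,-4.35,0,-7.55,0,-4.35,0]

```text
t: 7.13
tool_pos: [0.6574, 0.088, 0.1148]
orientation: [0.029, -3.141, 0.001]
force: [-1.8, -3.0, 1.8]
opening: 0.0241
gripper_force: 15.0
```

Emit:
play_rows:
  targets: [-1.07,0,0.09,0,-2.1,0,0.36,0,-3.1,0,0.73,0,-3.75,0,1.08,0,-4.32,0,1.44,0,-4.55,0,1.61,0,-4.55,0,1.61,0,-4.55,0,1.61,0]

```text
t: 7.8
tool_pos: [0.7038, 0.0888, 0.0988]
orientation: [-0.028, 3.139, -0.001]
force: [4.0, -3.5, 3.2]
opening: 0.0237
gripper_force: 15.0
```

```bash
python3 - <<'E'
from h import *
st()
c=cam('side'); save(c,'s3.png',(180,130,300,240),4)
E
```

```text
7.8 [0.7038 0.0888 0.0988] [-1.   -0.02  0.   -0.02  1.   -0.   -0.   -0.   -1.  ] F [ 4.  -3.5  3.2] op 0.0237
```

View pics/s3.png

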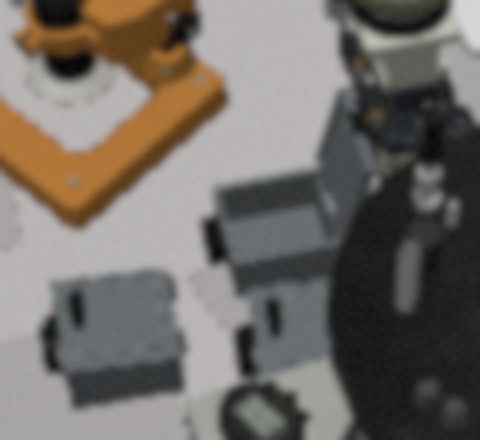

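Lid A is open (upright panel near (345,150) in the crop), its grip at x 0.704. I'll release it, rise, and take a close look at the bin.

Emit:
play_rows:
  targets: [0,0,0,0,0,0,0,0,0,0,0,0,0,0,0,0]
  grip: 5

```text
t: 8.18
tool_pos: [0.702, 0.0897, 0.0973]
orientation: [0.029, -3.14, -0.001]
force: [0.3, 0.6, 0.2]
opening: 0.0455
gripper_force: 0.0
```

Emit:
play_rows:
  targets: [0,0,-3,0,0,0,-6,0,0,0,-9,0,0,0,-12,0,0,0,-12,0]

```text
t: 8.6
tool_pos: [0.7057, 0.0897, 0.2267]
orientation: [-0.029, 3.131, 0.001]
force: [0.9, -0.4, 1.3]
opening: 0.0497
gripper_force: 0.0
```

```bash
python3 - <<'E'
from h import *
st();plan([(.48,.0,.22,150),(.4075,-.249,.15,94.5)])
c=cam('top'); np.save('top1.npy',c,allow_pickle=True); save(c,'t4.png',(335,230,400,272),12)
E
```

```text
8.6 [0.7057 0.0897 0.2267] [-1.   -0.02  0.01 -0.02  1.    0.   -0.01  0.   -1.  ] F [ 0.9 -0.4  1.3] op 0.0497
at [0.7057 0.0897 0.2267] -178.9
(0.48, 0.0, 0.22, 150) -> cm [22.73 -8.55  0.67] roll 31.1 (world -31.1 ) rows>= 6
(0.4075, -0.249, 0.15, 94.5) -> cm [ -6.17 -25.19   7.  ] roll 55.5 (world -55.5 ) rows>= 8
```

View pics/t4.png

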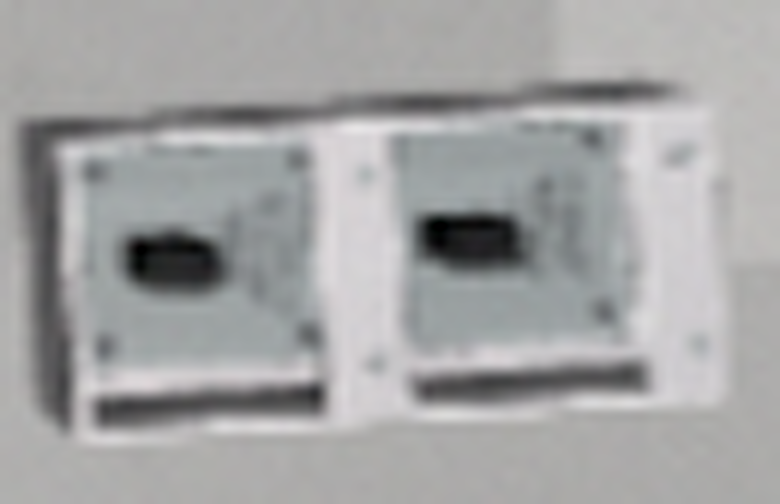

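Rim corners at about (55,130), (78,437), (728,400), (705,98) and blocks at (172,262), (470,240) in the crop. Both plates sit toward the +x wall.

```bash
python3 - <<'E'
from h import *
c=np.load('top1.npy',allow_pickle=True).item()
f=lambda x,y,z: onz(c,335+(x+.5)/12-.5,230+(y+.5)/12-.5,z)[:2]
P=[f(*p,.058) for p in((55,130),(78,437),(728,400),(705,98))]; P=np.array(P)
print(P.round(4),np.linalg.norm(P-np.roll(P,-1,0),axis=1).round(4)); ctr=P.mean(0)
ax=(P[0]+P[1]-P[2]-P[3]); ax/=np.linalg.norm(ax); print(ctr.round(4),'yaw',np.degrees(np.arctan2(ax[1],ax[0])),'cells',(ctr+.042*ax).round(4),(ctr-.042*ax).round(4))
for n,p in(('p0',(172,262)),('p1',(470,240))):print(n,f(*p,.043).round(4),f(*p,.038).round(4))
# plate0 visible corners (holes) at z .009
for p in((85,150),(100,372),(320,365)): print(f(*p,.009).round(4))
E
```

```text
[[ 0.4438 -0.2156]
 [ 0.3638 -0.2223]
 [ 0.3765 -0.3928]
 [ 0.4553 -0.3865]] [0.0803 0.1709 0.079  0.1713]
[ 0.4098 -0.3043] yaw 94.03583022842673 cells [ 0.4069 -0.2624] [ 0.4128 -0.3462]
p0 [ 0.4083 -0.2501] [ 0.4078 -0.2513]
p1 [ 0.4155 -0.3293] [ 0.415  -0.3307]
[ 0.4347 -0.2341]
[ 0.3746 -0.2387]
[ 0.3775 -0.2986]
```

Emit:
play_rows:
  targets: [11,-4,0.5,16,22.7,-8.5,0.7,31,22.7,-8.5,0.7,31,22.7,-8.5,0.7,31,22.7,-8.5,0.7,31,22.7,-8.5,0.7,31,22.7,-8.5,0.7,31,22.7,-8.5,0.7,31]
  grip: 2.6

```text
t: 9.32
tool_pos: [0.4753, -0.0002, 0.2096]
orientation: [-0.813, -3.033, 0.0]
force: [0.5, -1.0, 0.2]
opening: 0.0259
gripper_force: 0.0
```

```bash
python3 - <<'E'
from h import *
st();plan([(.4085,-.249,.15,94.5)])
E
```

```text
9.32 [ 4.753e-01 -2.000e-04  2.096e-01] [-0.87  0.5  -0.    0.5   0.87  0.    0.   -0.   -1.  ] F [ 0.5 -1.   0.2] op 0.0259
at [ 4.753e-01 -2.000e-04  2.096e-01] 150.0
(0.4085, -0.249, 0.15, 94.5) -> cm [ -6.66 -24.89   5.96] roll 55.5 (world -55.5 ) rows>= 8
```

Emit:
play_rows:
  targets: [-3,-12,3,28,-5,-18,6,42,-6.6,-25.1,7,56,-6.6,-25.1,8,56,-6.6,-25.1,9,56,-6.6,-25.1,9,56,-6.6,-25.1,9,56,-6.6,-25.1,9,56]

```text
t: 9.98
tool_pos: [0.4073, -0.2533, 0.1178]
orientation: [-2.15, -2.285, 0.002]
force: [-0.6, 0.3, 0.3]
opening: 0.0259
gripper_force: 0.0
```

Emit:
play_rows:
  targets: [0,0,0,0,0,0,0,0,0,0,0,0]

```text
t: 10.23
tool_pos: [0.4101, -0.2499, 0.1211]
orientation: [2.136, 2.303, 0.001]
force: [-0.1, 1.0, 0.2]
opening: 0.0258
gripper_force: 0.0
```

```bash
python3 - <<'E'
from h import *
st();plan([(.4075,-.2505,.014,94)])
E
```

```text
10.23 [ 0.4101 -0.2499  0.1211] [-0.08  1.    0.    1.    0.08  0.    0.    0.   -1.  ] F [-0.1  1.   0.2] op 0.0258
at [ 0.4101 -0.2499  0.1211] 94.3
(0.4075, -0.2505, 0.014, 94) -> cm [-0.04 -0.26 10.71] roll 0.3 (world -0.3 ) rows>= 3
```

Emit:
play_rows:
  targets: [0,-0.1,2.5,0,0,-0.2,5,0,0,-0.2,7,0,0,-0.2,8.5,0,0,-0.2,9.7,0,0,-0.2,10.6,0,0,-0.2,10.6,0,0,-0.2,10.6,0]

```text
t: 10.9
tool_pos: [0.4076, -0.25, 0.0152]
orientation: [-2.139, -2.301, -0.0]
force: [0.4, -0.1, -0.1]
opening: 0.026
gripper_force: 0.0
```

Emit:
play_rows:
  targets: [0,0,0,0,0,0,0,0,0,0,0,0,0,0,0,0,0,0,0,0,0,0,0,0]
  grip: 0.5
  grip_force: 10

```text
t: 11.4
tool_pos: [0.4079, -0.251, 0.0161]
orientation: [2.14, 2.297, 0.0]
force: [-1.2, 1.7, 5.8]
opening: 0.0118
gripper_force: 10.0
```

```bash
python3 - <<'E'
from h import *
st()
E
```

```text
11.4 [ 0.4079 -0.251   0.0161] [-0.07  1.    0.    1.    0.07 -0.   -0.    0.   -1.  ] F [-1.2  1.7  5.8] op 0.0118
```

Block pinched (11.8 mm). Lifting until the lip makes contact.

Emit:
play_rows:
  targets: [0,0,-0.7,0,0,0,-1.4,0,0,0,-2.1,0,0,0,-2.8,0,0,0,-3.4,0,0,0,-4,0,0,0,-4,0]

```text
t: 11.98
tool_pos: [0.4081, -0.2512, 0.0567]
orientation: [2.14, 2.297, 0.0]
force: [-0.5, -0.5, -0.8]
opening: 0.0123
gripper_force: 10.0
```

Emit:
play_rows:
  targets: [0,0,-0.3,0,0,0,-0.6,0,-0.1,0,-0.9,0,-0.2,0,-1.2,0,-0.3,0,-1.5,0,-0.4,0,-1.8,0,-0.4,0,-1.8,0]

```text
t: 12.57
tool_pos: [0.4074, -0.2547, 0.0734]
orientation: [-2.142, -2.298, 0.0]
force: [-0.4, 0.6, -2.3]
opening: 0.012
gripper_force: 10.0
```

```bash
python3 - <<'E'
from h import *
st()
c=cam('side'); save(c,'s5.png',(170,260,270,350),6)
E
```

```text
12.57 [ 0.4074 -0.2547  0.0734] [-0.07  1.   -0.    1.    0.07  0.    0.   -0.   -1.  ] F [-0.4  0.6 -2.3] op 0.012
```

View pics/s5.png

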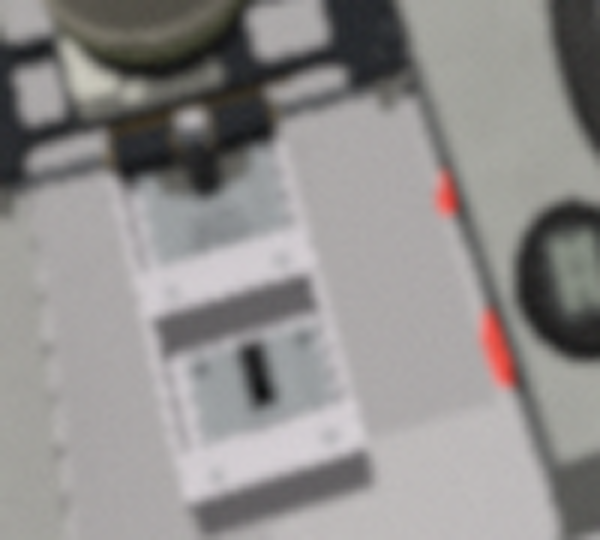

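The plate is still under the lip at about 15° lean with low force. I'll lift a little more, then draw it toward +y world.

Emit:
play_rows:
  targets: [0,0,-0.3,0,0,0,-0.6,0,0,0,-0.9,0,0.3,0,-1.0,0,0.7,0,-1.1,0,1.1,0,-1.2,0,1.5,0,-1.3,0,1.5,0,-1.3,0]

```text
t: 13.28
tool_pos: [0.4067, -0.2388, 0.0864]
orientation: [2.141, 2.299, 0.001]
force: [0.1, 0.1, -1.7]
opening: 0.0121
gripper_force: 10.0
```

Emit:
play_rows:
  targets: [0.2,0,-0.6,0,0.3,0,-1.2,0,0.3,0,-1.8,0,0.3,0,-2.4,0,0.3,0,-2.4,0]

```text
t: 13.7
tool_pos: [0.4073, -0.2374, 0.1121]
orientation: [2.14, 2.296, 0.0]
force: [0.3, -0.4, -0.9]
opening: 0.0121
gripper_force: 10.0
```

```bash
python3 - <<'E'
from h import *
st()
c=cam('side'); save(c,'s6.png',(160,230,270,350),5)
E
```

```text
13.7 [ 0.4073 -0.2374  0.1121] [-0.07  1.    0.    1.    0.07 -0.   -0.    0.   -1.  ] F [ 0.3 -0.4 -0.9] op 0.0121
```

View pics/s6.png

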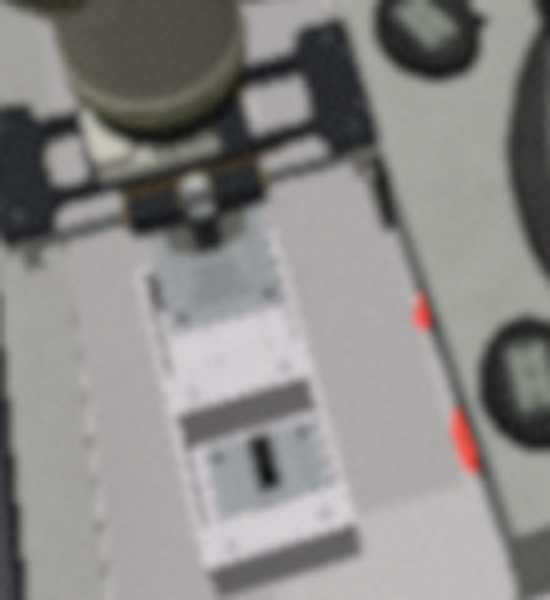

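The plate is out with its far edge above the lip. Firming the grip and carrying it to case A.

Emit:
play_rows:
  targets: [0,0,-3,0,0,0,-6,0,0,0,-8.5,0,0,0,-8.5,0]
  grip_force: 25

```text
t: 14.08
tool_pos: [0.4087, -0.2384, 0.201]
orientation: [2.136, 2.292, 0.002]
force: [0.7, -0.5, -1.1]
opening: 0.012
gripper_force: 25.0
```

```bash
python3 - <<'E'
from h import *
st();plan([(.47,-.05,.197,140),(.606,.0877,.197,181),(.606,.0877,.08,181)])
E
```

```text
14.08 [ 0.4087 -0.2384  0.201 ] [-0.07  1.    0.01  1.    0.07 -0.01 -0.01  0.01 -1.  ] F [ 0.7 -0.5 -1.1] op 0.012
at [ 0.4087 -0.2384  0.201 ] 94.0
(0.47, -0.05, 0.197, 140) -> cm [18.36  7.45  0.4 ] roll -46.0 (world 46.0 ) rows>= 7
(0.606, 0.0877, 0.197, 181) -> cm [-1.57 19.29 -0.  ] roll -41 (world 41 ) rows>= 6
(0.606, 0.0877, 0.08, 181) -> cm [ 0.   0.  11.7] roll 0 (world 0 ) rows>= 3
```

Emit:
play_rows:
  targets: [2.5,1,0,-6,5,2,0,-12,7.7,3.2,0,-19,10.4,4.3,0,-26,13,5.4,0,-33,15.7,6.5,0,-39.5,18.4,7.4,0,-46,18.4,7.4,0,-46]

```text
t: 14.75
tool_pos: [0.4674, -0.0437, 0.194]
orientation: [-1.058, -2.957, -0.003]
force: [1.0, 0.4, -0.4]
opening: 0.012
gripper_force: 25.0
```

Emit:
play_rows:
  targets: [-0.2,3,0,-7,-0.5,6,0,-14,-0.8,9,0,-21,-1.1,12,0,-28,-1.3,15.5,0,-35,-1.6,19.3,0,-41,-1.6,19.3,0,-41,-1.6,19.3,0,-41]

```text
t: 15.42
tool_pos: [0.6032, 0.0906, 0.1924]
orientation: [0.03, -3.138, 0.001]
force: [-0.2, -1.0, -1.6]
opening: 0.0121
gripper_force: 25.0
```

Emit:
play_rows:
  targets: [0,0,2,0,0,0,4,0,0,0,6,0,0,0,8,0,0,0,10,0,0,0,10,0,0,0,10,0,0,0,10,0]

```text
t: 16.08
tool_pos: [0.6036, 0.0891, 0.0964]
orientation: [-0.026, 3.14, -0.0]
force: [-0.1, 0.3, -1.7]
opening: 0.0116
gripper_force: 25.0
```

```bash
python3 - <<'E'
from h import *
st();plan([(.606,.0877,.04,181)])
c=cam('side'); save(c,'s7.png',(200,120,290,230),5)
E
```

```text
16.08 [0.6036 0.0891 0.0964] [-1.   -0.02  0.   -0.02  1.   -0.   -0.   -0.   -1.  ] F [-0.1  0.3 -1.7] op 0.0116
at [0.6036 0.0891 0.0964] -179.0
(0.606, 0.0877, 0.04, 181) -> cm [-0.23 -0.15  5.64] roll -0.0 (world 0.0 ) rows>= 2
```

View pics/s7.png

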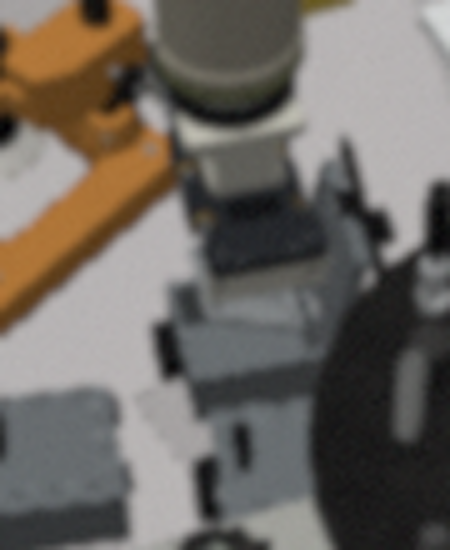

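The plate, leaning rearward, is over case A between its walls. Lowering until the rear edge touches, then flattening.

Emit:
play_rows:
  targets: [-0.2,-0.15,1.2,0,-0.2,-0.15,2.4,0,-0.2,-0.15,3.6,0,-0.2,-0.15,4.8,0,-0.2,-0.15,5.6,0,-0.2,-0.15,5.6,0,-0.2,-0.15,5.6,0]
  grip_force: 10

```text
t: 16.72
tool_pos: [0.6046, 0.0884, 0.0379]
orientation: [0.029, -3.14, 0.0]
force: [-0.1, 0.2, -1.4]
opening: 0.0119
gripper_force: 10.0
```

Emit:
play_rows:
  targets: [0,0,0.3,0,0,0,0.6,0,0,0,0.9,0,0.1,0,1.2,0,0.2,0,1.5,0,0.2,0,1.5,0]

```text
t: 17.22
tool_pos: [0.6032, 0.0885, 0.0243]
orientation: [-0.029, 3.141, 0.0]
force: [-2.4, 0.3, 1.1]
opening: 0.0118
gripper_force: 10.0
```

```bash
python3 - <<'E'
from h import *
st();plan([(.598,.0877,.0165,181)])
E
```

```text
17.22 [0.6032 0.0885 0.0243] [-1.   -0.02  0.   -0.02  1.    0.   -0.    0.   -1.  ] F [-2.4  0.3  1.1] op 0.0118
at [0.6032 0.0885 0.0243] -178.9
(0.598, 0.0877, 0.0165, 181) -> cm [ 0.52 -0.07  0.78] roll 0.1 (world -0.1 ) rows>= 1
```

Emit:
play_rows:
  targets: [0.1,0,0.2,0,0.2,0,0.4,0,0.35,0,0.6,0,0.5,0,0.8,0,0.5,0,0.9,0,0.5,0,1,0,0.5,0,1,0]

```text
t: 17.8
tool_pos: [0.5999, 0.0884, 0.0159]
orientation: [-0.029, 3.138, 0.0]
force: [-2.7, 0.9, 12.6]
opening: 0.0123
gripper_force: 10.0
```

```bash
python3 - <<'E'
from h import *
st()
E
```

```text
17.8 [0.5999 0.0884 0.0159] [-1.   -0.02  0.   -0.02  1.    0.   -0.    0.   -1.  ] F [-2.7  0.9 12.6] op 0.0123
```

Plate flat: TCP 15.9 mm matches the grasp height, with 12 N contact. Releasing, then re-pinching the lid grip.

Emit:
play_rows:
  targets: [0,0,-0.1,0,0,0,-0.1,0,0,0,-0.1,0]
  grip: 2.4

```text
t: 18.05
tool_pos: [0.5981, 0.0882, 0.0146]
orientation: [0.029, -3.141, 0.0]
force: [-0.2, -0.5, 0.1]
opening: 0.0233
gripper_force: 0.0
```

Emit:
play_rows:
  targets: [0,0,-1,0,0,0,-3,0,0,0,-6,0,0,0,-10,0,0,0,-14,0,0,0,-18.5,0,0,0,-18.5,0,0,0,-18.5,0]

```text
t: 18.72
tool_pos: [0.6009, 0.0884, 0.2053]
orientation: [-0.029, 3.133, 0.001]
force: [0.1, -0.5, -0.8]
opening: 0.024
gripper_force: 0.0
```

```bash
python3 - <<'E'
from h import *
st();plan([(.704,.0875,.2,181),(.704,.0875,.098,181)])
c=cam('side'); save(c,'s8.png',(200,130,290,240),5)
E
```

```text
18.72 [0.6009 0.0884 0.2053] [-1.   -0.02  0.01 -0.02  1.    0.   -0.01  0.   -1.  ] F [ 0.1 -0.5 -0.8] op 0.024
at [0.6009 0.0884 0.2053] -178.9
(0.704, 0.0875, 0.2, 181) -> cm [-10.31  -0.28   0.53] roll 0.1 (world -0.1 ) rows>= 3
(0.704, 0.0875, 0.098, 181) -> cm [ 0.   0.  10.2] roll 0 (world 0 ) rows>= 3
```

View pics/s8.png

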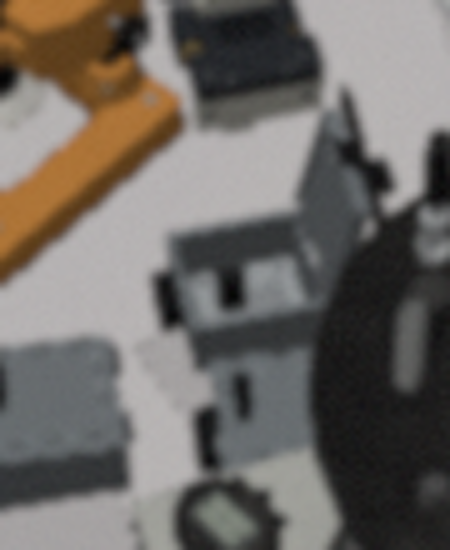

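The plate lies flat in case A, block toward the front, lid still open. Closing the lid.

Emit:
play_rows:
  targets: [-3.5,-0.1,0,0,-7,-0.2,0,0,-10.5,-0.2,0,0,-10.5,-0.2,0,0,-10.5,-0.2,0,0]
  grip: 5

```text
t: 19.18
tool_pos: [0.7023, 0.0879, 0.1939]
orientation: [0.028, -3.133, 0.001]
force: [-0.5, 0.1, -0.7]
opening: 0.0486
gripper_force: 0.0
```

Emit:
play_rows:
  targets: [0,0,2,0,0,0,4,0,0,0,6,0,0,0,8,0,0,0,9.5,0,0,0,10.2,0,0,0,10.2,0,0,0,10.2,0]

```text
t: 19.85
tool_pos: [0.703, 0.0883, 0.0984]
orientation: [0.029, -3.141, -0.0]
force: [0.7, -0.3, 0.4]
opening: 0.0496
gripper_force: 0.0
```

Emit:
play_rows:
  targets: [0,0,0,0,0,0,0,0,0,0,0,0,0,0,0,0,0,0,0,0,0,0,0,0]
  grip: 1.5
  grip_force: 15

```text
t: 20.35
tool_pos: [0.7038, 0.0886, 0.0988]
orientation: [-0.029, 3.14, 0.001]
force: [0.1, 1.2, 2.9]
opening: 0.0237
gripper_force: 15.0
```

Emit:
play_rows:
  targets: [1.45,0,-0.88,0,2.45,0,-1.26,0,3.48,0,-1.52,0,4.54,0,-1.63,0,5.6,0,-1.61,0,6.65,0,-1.45,0,7.67,0,-1.15,0,8.64,0,-0.72,0]

```text
t: 21.02
tool_pos: [0.6172, 0.0873, 0.1058]
orientation: [-0.029, 3.14, 0.001]
force: [1.2, 3.2, -1.5]
opening: 0.0237
gripper_force: 15.0
```

Emit:
play_rows:
  targets: [0.91,0,0.55,0,1.74,0,1.22,0,2.48,0,1.98,0,3.11,0,2.84,0,3.49,0,3.52,0,3.66,0,3.86,0,3.66,0,3.86,0,3.66,0,3.86,0]

```text
t: 21.68
tool_pos: [0.5795, 0.0866, 0.0659]
orientation: [0.029, -3.14, -0.001]
force: [-1.6, 5.9, 1.2]
opening: 0.024
gripper_force: 15.0
```

```bash
python3 - <<'E'
from h import *
st()
E
```

```text
21.68 [0.5795 0.0866 0.0659] [-1.   -0.02 -0.   -0.02  1.    0.    0.    0.   -1.  ] F [-1.6  5.9  1.2] op 0.024
```

Emit:
play_rows:
  targets: [0,0,0.15,0,0,0,0.3,0,0.05,0,0.45,0,0.1,0,0.5,0,0.1,0,0.55,0,0.1,0,0.55,0]
  grip_force: 35

```text
t: 22.18
tool_pos: [0.578, 0.0866, 0.061]
orientation: [0.029, -3.138, -0.001]
force: [-8.2, 5.5, 8.8]
opening: 0.0235
gripper_force: 35.0
```

Emit:
play_rows:
  targets: [0,0,0.05,0,0,0,0.1,0,0,0,0.1,0]

```text
t: 22.43
tool_pos: [0.5781, 0.0867, 0.0608]
orientation: [0.029, -3.139, -0.001]
force: [-11.9, 4.3, 15.8]
opening: 0.0233
gripper_force: 35.0
```

Seated with 15.8 N. A tug will check whether it snapped.

Emit:
play_rows:
  targets: [0,0,-0.1,0,-0.1,0,-0.3,0,-0.1,0,-0.4,0,-0.1,0,-0.5,0,-0.1,0,-0.5,0]

```text
t: 22.85
tool_pos: [0.5784, 0.0866, 0.0623]
orientation: [0.029, -3.137, -0.001]
force: [1.2, 6.6, -10.1]
opening: 0.0233
gripper_force: 35.0
```

A is latched: 10 N of tug and no give. Releasing and going to C.

Emit:
play_rows:
  targets: [0,0,0.15,0,0,0,0.15,0,0,0,0.15,0,0,0,0.15,0,0,0,0.15,0]
  grip: 5.5

```text
t: 23.27
tool_pos: [0.5807, 0.0857, 0.064]
orientation: [-0.028, 3.141, -0.0]
force: [-0.7, -0.9, 1.4]
opening: 0.0521
gripper_force: 0.0
```

Emit:
play_rows:
  targets: [0,0,-3,0,0,0,-6,0,0,0,-6,0,0,0,-6,0,0,0,-6,0]

```text
t: 23.68
tool_pos: [0.5805, 0.0858, 0.1238]
orientation: [-0.029, 3.141, -0.0]
force: [-1.1, -0.4, -0.1]
opening: 0.0552
gripper_force: 0.0
```

```bash
python3 - <<'E'
from h import *
st();plan([(.4345,.0103,.12,179),(.4345,.0103,.0665,179)])
E
```

```text
23.68 [0.5805 0.0858 0.1238] [-1.   -0.02  0.   -0.02  1.   -0.   -0.   -0.   -1.  ] F [-1.1 -0.4 -0.1] op 0.0552
at [0.5805 0.0858 0.1238] -179.0
(0.4345, 0.0103, 0.12, 179) -> cm [14.74 -7.29  0.38] roll 2.0 (world -2.0 ) rows>= 4
(0.4345, 0.0103, 0.0665, 179) -> cm [0.   0.   5.35] roll 0 (world 0 ) rows>= 2
```

Emit:
play_rows:
  targets: [3.7,-1.8,0,1,7.4,-3.6,0,2,11,-5.4,0,2,14.7,-7.3,0.3,2,14.7,-7.3,0.3,2,14.7,-7.3,0.3,2,14.7,-7.3,0.3,2]

```text
t: 24.27
tool_pos: [0.4347, 0.0102, 0.1202]
orientation: [0.027, 3.141, 0.0]
force: [0.3, -0.0, 0.7]
opening: 0.0551
gripper_force: 0.0
```

Emit:
play_rows:
  targets: [0,0,2,0,0,0,4,0,0,0,5.3,0,0,0,5.3,0,0,0,5.3,0]

```text
t: 24.68
tool_pos: [0.435, 0.0107, 0.0672]
orientation: [-0.025, -3.14, -0.0]
force: [0.5, -1.0, 0.4]
opening: 0.0549
gripper_force: 0.0
```

Emit:
play_rows:
  targets: [0,0,0,0,0,0,0,0,0,0,0,0,0,0,0,0,0,0,0,0,0,0,0,0]
  grip: 1.5
  grip_force: 15

```text
t: 25.18
tool_pos: [0.435, 0.0098, 0.068]
orientation: [0.026, 3.141, -0.001]
force: [0.4, -1.5, -0.3]
opening: 0.0238
gripper_force: 15.0
```

Emit:
play_rows:
  targets: [0,0,-0.1,0,0,0,-0.2,0,-0.1,0,-0.3,0,-0.2,0,-0.4,0,-0.2,0,-0.4,0]

```text
t: 25.6
tool_pos: [0.4366, 0.0099, 0.0717]
orientation: [-0.026, -3.141, 0.001]
force: [1.0, -4.3, -1.6]
opening: 0.0237
gripper_force: 15.0
```

C gives as well. Opening it on the same arc.

Emit:
play_rows:
  targets: [-0.98,0,-1.48,0,-1.7,0,-2.25,0,-2.55,0,-2.91,0,-3.45,0,-3.45,0,-4.43,0,-3.89,0,-5.45,0,-4.2,0,-6.5,0,-4.35,0,-7.55,0,-4.35,0]

```text
t: 26.27
tool_pos: [0.5124, 0.0076, 0.1157]
orientation: [-0.027, -3.141, 0.004]
force: [-1.9, -9.1, 1.8]
opening: 0.0236
gripper_force: 15.0
```

Emit:
play_rows:
  targets: [-1.07,0,0.09,0,-2.1,0,0.36,0,-3.1,0,0.73,0,-3.75,0,1.08,0,-4.32,0,1.44,0,-4.55,0,1.61,0,-4.55,0,1.61,0,-4.55,0,1.61,0]

```text
t: 26.93
tool_pos: [0.5587, 0.0062, 0.0999]
orientation: [0.027, 3.14, -0.005]
force: [1.5, -10.8, 2.3]
opening: 0.0235
gripper_force: 15.0
```

Emit:
play_rows:
  targets: [0,0,0,0,0,0,0,0,0,0,0,0,0,0,0,0]
  grip: 5

```text
t: 27.27
tool_pos: [0.5574, 0.0088, 0.0989]
orientation: [-0.026, -3.141, -0.001]
force: [-0.2, -0.3, -0.4]
opening: 0.0459
gripper_force: 0.0
```

Emit:
play_rows:
  targets: [0,0,-3,0,0,0,-6,0,0,0,-9,0,0,0,-12,0,0,0,-12,0]

```text
t: 27.68
tool_pos: [0.5608, 0.0085, 0.2266]
orientation: [0.025, 3.131, -0.0]
force: [1.3, -0.4, 0.8]
opening: 0.0501
gripper_force: 0.0
```

```bash
python3 - <<'E'
from h import *
st()
c=cam('top'); np.save('top2.npy',c,allow_pickle=True)
b=c['image'][230:272,335:400][:,:,::-1]; 
s=cam('side'); d=s['image'][140:260,180:290][:,:,::-1]
r=lambda i,h: cv2.resize(i,(int(i.shape[1]*h/i.shape[0]),h),interpolation=cv2.INTER_CUBIC)
cv2.imwrite('pics/c9.png',np.hstack([r(b,260),r(d,260)]))
for n,p in(('p1',(470,240)),):
    u0,v0=335+p[0]/12,230+p[1]/12
    B=[int(u0-12),int(v0-9),int(u0+12),int(v0+9)]
    g=c['image'][B[1]:B[3],B[0]:B[2]].max(2).astype(float); w=np.clip(60-g,0,None); v,u=np.mgrid[B[1]:B[3],B[0]:B[2]]
    u=(u*w).sum()/w.sum(); v=(v*w).sum()/w.sum(); print(u,v,w.sum(),onz(c,u,v,.041))
E
```

```text
27.68 [0.5608 0.0085 0.2266] [-1.    0.02  0.01  0.02  1.   -0.   -0.01 -0.   -1.  ] F [ 1.3 -0.4  0.8] op 0.0501
373.3808322824716 249.156368221942 793.0 [ 0.41653109 -0.32881171  0.041     ]
```

View pics/c9.png

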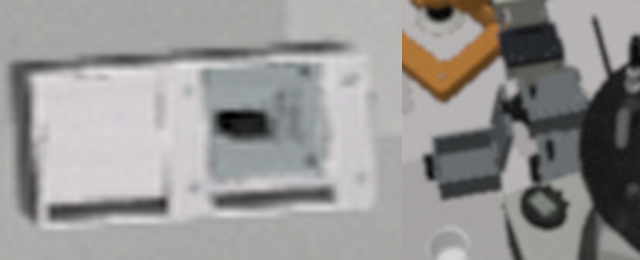

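C is open (panel upright in the side crop). The left cell is empty and plate 1 has not moved, with its block at about (0.4155,-0.329). I'll check the height of the device next to the bin before the gripper body goes near it.

```bash
python3 - <<'E'
from h import *
c=np.load('top0.npy',allow_pickle=True).item(); s=np.load('side0.npy',allow_pickle=True).item()
for n,a,b in(('corner',(312.9,223.6),(228.4,234.4)),('dial1',(326.5,208.2),(246.8,235)),('dial2',(397,207),(266.5,305.3))):
    o1,d1=ray(c,*a);o2,d2=ray(s,*b);t=np.linalg.lstsq(np.stack([d1,-d2],1),o2-o1,rcond=None)[0]
    print(n,(o1+t[0]*d1).round(3),(o2+t[1]*d2).round(3))
plan([(.45,-.08,.22,140),(.4145,-.3295,.13,94.0),(.4145,-.3295,.015,94)],start=(.558,.0085,.219,179))
E
```

```text
corner [ 0.497 -0.124  0.112] [ 0.503 -0.125  0.112]
dial1 [ 0.544 -0.159  0.147] [ 0.55  -0.16   0.147]
dial2 [ 0.552 -0.366  0.148] [ 0.556 -0.367  0.148]
at [0.558  0.0085 0.219 ] 179
(0.45, -0.08, 0.22, 140) -> cm [10.64 -9.04 -0.1 ] roll 39 (world -39 ) rows>= 6
(0.4145, -0.3295, 0.13, 94.0) -> cm [-13.32 -21.39   9.  ] roll 46.0 (world -46.0 ) rows>= 7
(0.4145, -0.3295, 0.015, 94) -> cm [ 0.   0.  11.5] roll -0.0 (world 0.0 ) rows>= 3
```

```bash
python3 - <<'E'
from h import *
c=np.load('top2.npy',allow_pickle=True).item()
g=c['image'].astype(int)
for u in (320,335,350,360,370,380,390,400): 
    col=g[205:240,u].sum(1)//3; 
    print(u,[int(x) for x in col[3:]])
for u,v in((312.9,223.6),(345,222),(381,218.5),(400,217)): print(u,onz(c,u,v,.112).round(3))
E
```

```text
320 [78, 73, 52, 52, 40, 37, 35, 33, 38, 95, 164, 166, 165, 163, 165, 155, 121, 168, 167, 164, 167, 167, 165, 167, 168, 165, 166, 167, 166, 167, 166, 165]
335 [38, 35, 38, 81, 136, 165, 163, 162, 164, 163, 164, 167, 164, 165, 152, 117, 164, 166, 166, 165, 166, 167, 164, 167, 166, 166, 167, 165, 165, 165, 162, 166]
350 [161, 160, 159, 163, 162, 164, 164, 164, 163, 162, 167, 164, 166, 165, 166, 165, 166, 167, 167, 165, 164, 164, 166, 167, 167, 166, 166, 167, 165, 166, 156, 108]
360 [161, 160, 158, 158, 159, 160, 159, 160, 163, 162, 163, 160, 161, 167, 165, 165, 166, 167, 167, 166, 167, 164, 165, 165, 165, 167, 165, 163, 166, 166, 148, 108]
370 [159, 161, 159, 156, 159, 155, 156, 157, 161, 161, 161, 164, 168, 166, 167, 164, 166, 167, 166, 165, 165, 166, 164, 163, 165, 164, 165, 165, 167, 148, 75, 129]
380 [156, 155, 153, 156, 158, 160, 159, 160, 161, 159, 165, 175, 171, 165, 164, 165, 164, 166, 166, 164, 164, 165, 165, 165, 163, 165, 164, 164, 154, 110, 133, 205]
390 [31, 31, 36, 31, 28, 63, 130, 158, 162, 165, 183, 180, 179, 180, 178, 181, 183, 179, 182, 181, 179, 179, 181, 180, 183, 182, 182, 184, 169, 125, 163, 208]
400 [130, 122, 59, 48, 38, 37, 42, 95, 163, 180, 178, 178, 180, 182, 180, 178, 180, 179, 181, 179, 179, 181, 180, 180, 183, 182, 180, 181, 181, 182, 183, 182]
312.9 [ 0.497 -0.124  0.112]
345 [ 0.504 -0.222  0.112]
381 [ 0.516 -0.33   0.112]
400 [ 0.522 -0.388  0.112]
```

Device edge is at x≈0.516 there, against the gripper body reach of 0.508, so it clears. Going for plate 1.

Emit:
play_rows:
  targets: [2,-1.8,0,6.5,4,-3.5,0,13,6,-5,0,20,8,-7,0,27,10.6,-9,0,33,10.6,-9,0,39,10.6,-9,0,39]
  grip: 2.5

```text
t: 28.37
tool_pos: [0.4485, -0.0804, 0.2173]
orientation: [-1.083, -2.946, -0.0]
force: [0.4, 0.7, -0.3]
opening: 0.0252
gripper_force: 0.0
```

Emit:
play_rows:
  targets: [-2,-3.2,0,7,-4,-6.4,0,14,-6,-9.6,0,21,-8,-13,2,28,-10,-16.5,4,35,-13.3,-21.4,6,42,-13.3,-21.4,9,46,-13.3,-21.4,9,46]

```text
t: 29.03
tool_pos: [0.4116, -0.3302, 0.1218]
orientation: [-2.14, -2.289, 0.001]
force: [-0.6, 0.7, -1.7]
opening: 0.0252
gripper_force: 0.0
```

Emit:
play_rows:
  targets: [0,0,0,0,0,0,0,0,0,0,0,0]

```text
t: 29.28
tool_pos: [0.4159, -0.3286, 0.1302]
orientation: [2.136, 2.302, 0.001]
force: [-0.4, -0.1, -0.0]
opening: 0.0254
gripper_force: 0.0
```

```bash
python3 - <<'E'
from h import *
st();plan([(.4145,-.3295,.0145,94.0)])
E
```

```text
29.28 [ 0.4159 -0.3286  0.1302] [-0.07  1.    0.    1.    0.07 -0.   -0.    0.   -1.  ] F [-0.4 -0.1 -0. ] op 0.0254
at [ 0.4159 -0.3286  0.1302] 94.3
(0.4145, -0.3295, 0.0145, 94.0) -> cm [-0.07 -0.15 11.57] roll 0.3 (world -0.3 ) rows>= 3
```

Emit:
play_rows:
  targets: [-0.1,-0.1,2.5,0,-0.1,-0.1,5,0,-0.1,-0.1,7.5,0,-0.1,-0.1,9,0,-0.1,-0.1,10.3,0,-0.1,-0.1,11.4,0,-0.1,-0.1,11.5,0,-0.1,-0.1,11.5,0]

```text
t: 29.95
tool_pos: [0.4145, -0.3301, 0.0146]
orientation: [2.139, 2.3, 0.0]
force: [0.4, 0.0, 0.5]
opening: 0.0251
gripper_force: 0.0
```

Emit:
play_rows:
  targets: [0,0,0,0,0,0,0,0,0,0,0,0,0,0,0,0,0,0,0,0,0,0,0,0]
  grip: 0.5
  grip_force: 10

```text
t: 30.45
tool_pos: [0.4146, -0.3312, 0.0154]
orientation: [2.14, 2.297, 0.0]
force: [-0.3, 1.6, 7.2]
opening: 0.0121
gripper_force: 10.0
```

Emit:
play_rows:
  targets: [0,0,-0.7,0,-0.1,0,-1.4,0,-0.3,0,-2.1,0,-0.4,0,-2.8,0,-0.4,0,-3.4,0,-0.4,0,-4,0,-0.4,0,-4,0]

```text
t: 31.03
tool_pos: [0.4149, -0.3353, 0.0558]
orientation: [2.14, 2.297, -0.0]
force: [0.1, -0.2, -1.3]
opening: 0.012
gripper_force: 10.0
```

Same state as plate 0, so the same tilt-and-draw sequence.

Emit:
play_rows:
  targets: [0,0,-0.3,0,0,0,-0.6,0,-0.1,0,-0.9,0,-0.2,0,-1.2,0,-0.3,0,-1.5,0,-0.4,0,-1.8,0,-0.4,0,-1.8,0]

```text
t: 31.62
tool_pos: [0.4143, -0.3387, 0.0724]
orientation: [-2.142, -2.298, 0.0]
force: [-1.2, -0.5, -2.4]
opening: 0.0119
gripper_force: 10.0
```

Emit:
play_rows:
  targets: [0,0,-0.3,0,0,0,-0.6,0,0,0,-0.9,0,0.3,0,-1.0,0,0.7,0,-1.1,0,1.1,0,-1.2,0,1.5,0,-1.3,0,1.5,0,-1.3,0]

```text
t: 32.28
tool_pos: [0.4136, -0.3228, 0.0855]
orientation: [2.14, 2.299, 0.0]
force: [0.1, -0.1, -0.9]
opening: 0.0121
gripper_force: 10.0
```

Emit:
play_rows:
  targets: [0.2,0,-0.6,0,0.3,0,-1.2,0,0.3,0,-1.8,0,0.3,0,-2.4,0,0.3,0,-2.4,0]

```text
t: 32.7
tool_pos: [0.414, -0.3215, 0.1112]
orientation: [2.14, 2.296, -0.0]
force: [-0.0, -0.1, -3.0]
opening: 0.0118
gripper_force: 10.0
```

Emit:
play_rows:
  targets: [0,0,-3,0,0,0,-6,0,0,0,-8.5,0,0,0,-8.5,0,0,0,-8.5,0]
  grip_force: 25

```text
t: 33.12
tool_pos: [0.4141, -0.3216, 0.196]
orientation: [2.139, 2.295, -0.0]
force: [-0.3, -0.0, -2.5]
opening: 0.012
gripper_force: 25.0
```

```bash
python3 - <<'E'
from h import *
st();plan([(.40,-.12,.2,130),(.461,.0088,.2,177.5),(.461,.0088,.1,177.5)])
c=cam('side'); save(c,'s10.png',(160,220,280,350),4)
E
```

```text
33.12 [ 0.4141 -0.3216  0.196 ] [-0.07  1.    0.    1.    0.07 -0.   -0.    0.   -1.  ] F [-0.3 -0.  -2.5] op 0.012
at [ 0.4141 -0.3216  0.196 ] 94.0
(0.4, -0.12, 0.2, 130) -> cm [ 2.021e+01  2.000e-02 -4.000e-01] roll -36.0 (world 36.0 ) rows>= 6
(0.461, 0.0088, 0.2, 177.5) -> cm [ 5.95 12.95 -0.  ] roll -47.5 (world 47.5 ) rows>= 7
(0.461, 0.0088, 0.1, 177.5) -> cm [ 0.  0. 10.] roll -0.0 (world 0.0 ) rows>= 3
```

View pics/s10.png

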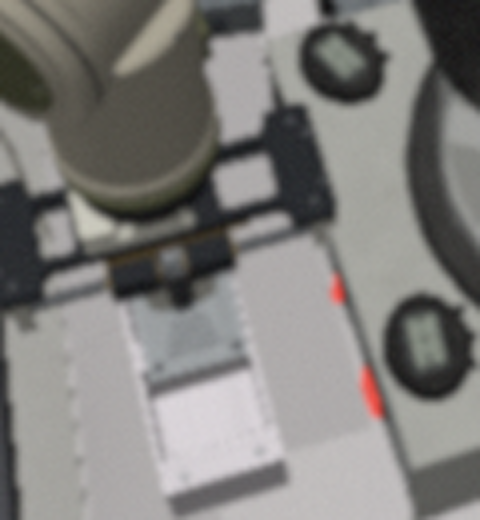

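Plate 1 hangs clear of the bin. Carrying it to case C.

Emit:
play_rows:
  targets: [3.3,0,0,-6,6.6,0,0,-12,10,0,0,-18,13.4,0,0,-24,16.8,0,0,-30,20.2,0,0,-36,20.2,0,0,-36]

```text
t: 33.75
tool_pos: [0.3973, -0.1139, 0.1917]
orientation: [-1.31, -2.85, -0.003]
force: [-1.1, 0.3, -1.5]
opening: 0.0119
gripper_force: 25.0
```

Emit:
play_rows:
  targets: [0.8,1.8,0,-7,1.6,3.6,0,-14,2.5,5.5,0,-21,3.4,7.4,0,-28,4.3,9.3,0,-35,5.2,11.2,0,-42,5.9,12.9,0,-47.5,5.9,12.9,0,-47.5]

```text
t: 34.42
tool_pos: [0.4595, 0.0115, 0.1919]
orientation: [-0.056, -3.138, -0.002]
force: [-0.1, -0.2, -1.0]
opening: 0.0115
gripper_force: 25.0
```

Emit:
play_rows:
  targets: [0,0,2,0,0,0,4,0,0,0,6,0,0,0,8,0,0,0,10,0,0,0,10,0,0,0,10,0,0,0,10,0]

```text
t: 35.08
tool_pos: [0.4596, 0.0088, 0.0944]
orientation: [-0.069, -3.141, 0.0]
force: [0.5, -0.3, -1.0]
opening: 0.012
gripper_force: 25.0
```

```bash
python3 - <<'E'
from h import *
st();plan([(.461,.0088,.04,177.5)])
c=cam('side'); save(c,'s11.png',(180,150,270,250),5)
E
```

```text
35.08 [0.4596 0.0088 0.0944] [-1.    0.04 -0.    0.04  1.   -0.    0.   -0.   -1.  ] F [ 0.5 -0.3 -1. ] op 0.012
at [0.4596 0.0088 0.0944] 177.5
(0.461, 0.0088, 0.04, 177.5) -> cm [-0.14  0.01  5.44] roll -0.0 (world 0.0 ) rows>= 2
```

View pics/s11.png

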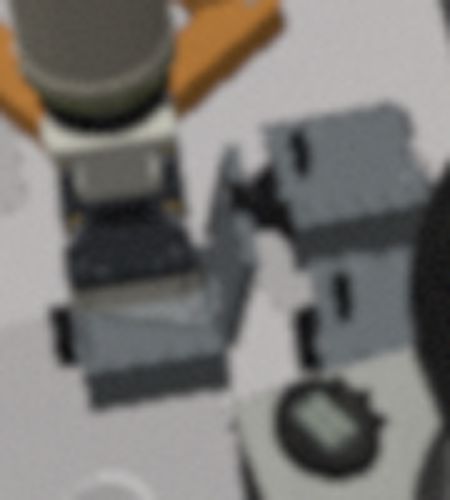

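The plate is between C's walls, leaning rearward. Lowering and flattening as before.

Emit:
play_rows:
  targets: [-0.1,0,1.2,0,-0.1,0,2.4,0,-0.1,0,3.6,0,-0.1,0,4.8,0,-0.1,0,5.5,0,-0.1,0,5.5,0,-0.1,0,5.5,0]
  grip_force: 10

```text
t: 35.72
tool_pos: [0.4611, 0.009, 0.0398]
orientation: [0.067, 3.14, -0.0]
force: [1.0, 0.5, -1.4]
opening: 0.0119
gripper_force: 10.0
```

Emit:
play_rows:
  targets: [0,0,0.3,0,0,0,0.6,0,0,0,0.9,0,0.1,0,1.2,0,0.2,0,1.5,0,0.2,0,1.5,0]

```text
t: 36.22
tool_pos: [0.4589, 0.0091, 0.0246]
orientation: [0.067, 3.14, -0.0]
force: [-1.3, 0.1, 1.0]
opening: 0.0122
gripper_force: 10.0
```

```bash
python3 - <<'E'
from h import *
st();plan([(.453,.0092,.0145,177.5)])
E
```

```text
36.22 [0.4589 0.0091 0.0246] [-1.    0.04  0.    0.04  1.   -0.   -0.   -0.   -1.  ] F [-1.3  0.1  1. ] op 0.0122
at [0.4589 0.0091 0.0246] 177.6
(0.453, 0.0092, 0.0145, 177.5) -> cm [ 0.59 -0.02  1.01] roll 0.1 (world -0.1 ) rows>= 1
```

Emit:
play_rows:
  targets: [0.1,0,0.2,0,0.2,0,0.4,0,0.35,0,0.6,0,0.5,0,0.8,0,0.5,0,0.9,0,0.5,0,1,0,0.5,0,1,0]

```text
t: 36.8
tool_pos: [0.4548, 0.0093, 0.0152]
orientation: [0.067, 3.139, -0.0]
force: [-3.5, 0.0, 12.0]
opening: 0.0118
gripper_force: 10.0
```

Emit:
play_rows:
  targets: [0,0,-0.1,0,0,0,-0.1,0,0,0,-0.1,0]
  grip: 2.4

```text
t: 37.05
tool_pos: [0.4534, 0.0094, 0.0147]
orientation: [-0.067, -3.141, -0.0]
force: [-1.0, -0.7, -0.4]
opening: 0.023
gripper_force: 0.0
```

Emit:
play_rows:
  targets: [0,0,-1,0,0,0,-3,0,0,0,-6,0,0,0,-10,0,0,0,-14,0,0,0,-18.5,0,0,0,-18.5,0,0,0,-18.5,0]

```text
t: 37.72
tool_pos: [0.456, 0.0092, 0.2044]
orientation: [0.067, 3.133, -0.001]
force: [0.4, -0.1, -1.0]
opening: 0.0238
gripper_force: 0.0
```

```bash
python3 - <<'E'
from h import *
st();plan([(.558,.0062,.2,177.5),(.558,.0062,.099,177.5)])
c=cam('side'); save(c,'s12.png',(180,150,270,250),5)
E
```

```text
37.72 [0.456  0.0092 0.2044] [-1.    0.04  0.01  0.04  1.   -0.   -0.01 -0.   -1.  ] F [ 0.4 -0.1 -1. ] op 0.0238
at [0.456  0.0092 0.2044] 177.6
(0.558, 0.0062, 0.2, 177.5) -> cm [-10.21   0.14   0.44] roll 0.1 (world -0.1 ) rows>= 3
(0.558, 0.0062, 0.099, 177.5) -> cm [ 0.   0.  10.1] roll -0.0 (world 0.0 ) rows>= 3
```

View pics/s12.png

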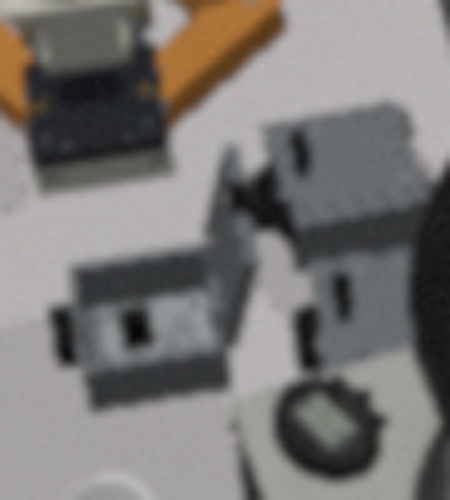

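Plate 1 lies flat in C. Closing the lid.

Emit:
play_rows:
  targets: [-3.5,0,0,0,-7,0,0,0,-10.4,0.1,0,0,-10.4,0.1,0,0,-10.4,0.1,0,0]
  grip: 5

```text
t: 38.18
tool_pos: [0.5566, 0.006, 0.1958]
orientation: [-0.067, -3.134, -0.001]
force: [-1.1, -0.2, 0.3]
opening: 0.0494
gripper_force: 0.0
```

Emit:
play_rows:
  targets: [0,0,2,0,0,0,4,0,0,0,6,0,0,0,8,0,0,0,9.5,0,0,0,10,0,0,0,10,0,0,0,10,0]

```text
t: 38.85
tool_pos: [0.557, 0.006, 0.1003]
orientation: [-0.067, -3.14, -0.0]
force: [0.5, -0.2, -0.2]
opening: 0.05
gripper_force: 0.0
```

Emit:
play_rows:
  targets: [0,0,0,0,0,0,0,0,0,0,0,0,0,0,0,0,0,0,0,0,0,0,0,0]
  grip: 1.5
  grip_force: 15

```text
t: 39.35
tool_pos: [0.5581, 0.0058, 0.1006]
orientation: [0.067, 3.14, -0.0]
force: [1.0, -0.4, 2.5]
opening: 0.0236
gripper_force: 15.0
```

Emit:
play_rows:
  targets: [1.45,0,-0.88,0,2.45,0,-1.26,0,3.48,0,-1.52,0,4.54,0,-1.63,0,5.6,0,-1.61,0,6.65,0,-1.45,0,7.67,0,-1.15,0,8.64,0,-0.72,0]

```text
t: 40.02
tool_pos: [0.4715, 0.0087, 0.1077]
orientation: [0.067, 3.139, -0.003]
force: [2.2, -4.9, -0.4]
opening: 0.0237
gripper_force: 15.0
```

Emit:
play_rows:
  targets: [0.91,0,0.55,0,1.74,0,1.22,0,2.48,0,1.98,0,3.11,0,2.84,0,3.49,0,3.52,0,3.66,0,3.86,0,3.66,0,3.86,0,3.66,0,3.86,0]

```text
t: 40.68
tool_pos: [0.4344, 0.01, 0.0685]
orientation: [-0.067, -3.14, 0.004]
force: [-2.3, -6.5, -0.7]
opening: 0.0236
gripper_force: 15.0
```

Nearly shut. Pressing down and tugging.

Emit:
play_rows:
  targets: [0,0,0.2,0,0,0,0.4,0,0.05,0,0.55,0,0.1,0,0.65,0,0.1,0,0.7,0,0.1,0,0.7,0]
  grip_force: 35

```text
t: 41.18
tool_pos: [0.433, 0.01, 0.0632]
orientation: [-0.067, -3.139, 0.004]
force: [-15.2, -6.6, 21.2]
opening: 0.0236
gripper_force: 35.0
```

Emit:
play_rows:
  targets: [0,0,0.05,0,0,0,0.1,0,0,0,0.1,0]

```text
t: 41.43
tool_pos: [0.4332, 0.01, 0.0629]
orientation: [-0.067, -3.139, 0.004]
force: [-18.6, -6.5, 29.2]
opening: 0.0235
gripper_force: 35.0
```

Emit:
play_rows:
  targets: [0,0,-0.1,0,-0.1,0,-0.3,0,-0.1,0,-0.4,0,-0.1,0,-0.5,0,-0.1,0,-0.5,0]

```text
t: 41.85
tool_pos: [0.4335, 0.01, 0.0646]
orientation: [-0.067, -3.138, 0.004]
force: [-2.0, -7.3, -4.8]
opening: 0.0229
gripper_force: 35.0
```

Emit:
play_rows:
  targets: [0,0,-0.1,0,0,0,-0.1,0,0,0,-0.1,0]

```text
t: 42.1
tool_pos: [0.4334, 0.01, 0.0648]
orientation: [-0.067, -3.139, 0.003]
force: [3.2, -7.4, -13.9]
opening: 0.0232
gripper_force: 35.0
```

Emit:
play_rows:
  targets: [0,0,0.15,0,0,0,0.15,0,0,0,0.15,0,0,0,0.15,0,0,0,0.15,0]
  grip: 5.5

```text
t: 42.52
tool_pos: [0.435, 0.0113, 0.0655]
orientation: [0.067, 3.14, 0.0]
force: [-0.8, 0.2, -0.1]
opening: 0.0518
gripper_force: 0.0
```

Emit:
play_rows:
  targets: [0,0,-3,0,0,0,-6,0,0,0,-9,0,0,0,-12,0,0,0,-15,0,0,0,-15,0]

```text
t: 43.02
tool_pos: [0.438, 0.0111, 0.2224]
orientation: [0.066, 3.13, -0.001]
force: [0.6, -0.1, 1.8]
opening: 0.055
gripper_force: 0.0
```

Emit:
play_rows:
  targets: [4,-4,0,0,8,-8,0,0,8,-12,0,0,8,-16,0,0,8,-20,0,0,8,-24,0,0,8,-24,0,0,8,-24,0,0]

```text
t: 43.68
tool_pos: [0.3437, -0.2284, 0.2149]
orientation: [-0.074, -3.14, 0.001]
force: [0.4, 0.3, 0.3]
opening: 0.0545
gripper_force: 0.0
```

```bash
python3 - <<'E'
from h import *
st()
c=cam('top'); a=c['image'][115:275,170:402][:,:,::-1]; s=cam('side'); d=s['image'][120:280,170:300][:,:,::-1]
r=lambda i,h: cv2.resize(i,(int(i.shape[1]*h/i.shape[0]),h),interpolation=cv2.INTER_CUBIC)
im=np.hstack([r(a,350),r(d,350)]); cv2.imwrite('pics/c13.png',im[:, :800]); print(im.shape)
E
```

```text
43.68 [ 0.3437 -0.2284  0.2149] [-1.    0.05 -0.    0.05  1.   -0.    0.   -0.   -1.  ] F [0.4 0.3 0.3] op 0.0545
(350, 791, 3)
```

View pics/c13.png

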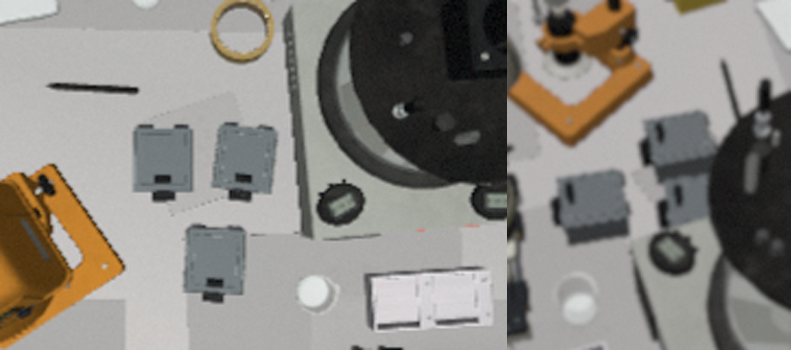

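All three lids are shut at (163,160), (245,160) and (214,262), both bin cells are empty, and the beaker, pen and tape are where they were. Handing in.

```bash
python3 -c "
from plant import workorder; print(workorder.close_job())"
```

```text
the job is handed in; nothing more can be done
None
```

I packed both plates flat, one in each of the two unlatched cases; all three lids held against a final tug, the beaker, pen and tape roll look unmoved in the last pictures, and the job was handed in at about 44 s.

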